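# Put the spot plate away and close the case

## Task

Take the white porcelain spot plate out of the wooden drying stand and stand it on its long edge, all the way down, in either free slot of the grey storage case, without dropping it. Then lower the hinged lid fully closed over the plates without slamming it. Leave the plate already in the case in its slot, and do not disturb the bottle, beaker and bulb standing nearby.

Things in the scene. Friction and masses are not known exactly. Their poses are not given: they have to be found in the camera images.
- case: Base of the grey plastic storage case, fixed: open box 150 (x) x 160 (y) x 50 mm (z), walls and floor 5 mm. Origin: centre of its underside. The lid is hinged on the rim of its +x side, which points roughly to the robot's left (world +y); -x is the opening side. Inside, three slots run along x, 45 mm apart in y, cut in a white insert whose top is 39 mm above the bench, below the rim.
- slot0 (a point): Centre of the floor of the slot at the case's y = +45 mm, 5 mm above the bench; always taken by the stored plate. Axes as the case.
- slot1 (a point): Centre of the floor of the middle slot (case's y = 0), 5 mm above the bench; free. Axes as the case. Every slot is 13 mm wide (y), its mouth flared to about 20 mm, and 122 mm long (x) between end stops. A seated plate stands out 35 mm above the base's rim; it fits under the lid only when all the way down.
- slot2 (a point): Centre of the floor of the slot at the case's y = -45 mm, 5 mm above the bench; free. Axes as the case.
- lid (a joint): Lid angle in rad: 0 closed on the rim, 1.57 upright, stop at 2.0 (leaning back); starts at 1.6 to 1.95. A friction hinge (0.22 N m) holds it wherever it is left, so push or lead it all the way down (2 to 3 N near the free edge); no latch or spring. Lid (about 180 g) is a hollow grey cover 150 x 160 mm, 52 mm deep; top and skirts 4 mm thick. Closed, its flat top is 102 mm above the bench.
- lid_hinge (a point): Middle of the hinge line, on the rim of the case's +x side, 50 mm above the bench. Axes are the lid's: y along the hinge, -x towards the lid's free edge (the skirt's outer face at 150 mm), z from the rim plane to the lid's outer face (52 mm). With the lid closed they are the case's axes.
- lid_tab (a point): Tip of the finger tab in the middle of the lid's free edge: a flat tab 50 mm wide (y), 8 mm thick (z), standing 25 mm out from the skirt in the lid's -x. This point is 175 mm from the hinge and 24 mm above the rim plane when closed. With the lid open the tab points up and can be pinched.
- plate: The white porcelain spot plate to put away: 110 (x) x 8 (y) x 80 mm (z), about 0.17 kg, with six shallow round wells on one face. Origin: middle of its lower long edge; z up. It starts on edge in the drying stand, its foot 8 mm above the bench, its top at 88 mm.
- stand: Pale wooden drying stand, fixed to the bench, right of the case: foot 134 (x) x 60 (y) x 8 mm, with one slot along x, 11 mm wide between two rails that rise to 30 mm above the bench, and closed at both ends. Origin: centre of its underside. Lift the plate at least 25 mm straight up to clear it.
- stored_plate: A second, identical plate that already stands in slot0 of the case. Origin: middle of its lower long edge.
- reagent: Bystander: amber glass reagent bottle with black cap, 66 mm across, 140 mm tall, origin at the centre of its underside.
- beaker: Bystander: glass beaker, 70 mm across, 90 mm tall, origin at the centre of its underside.
- bulb: Bystander: orange pipette bulb standing with its nozzle up, 62 mm across, 95 mm tall, origin at the centre of its underside.
Not all that is in view belongs to the job. What is shaped like the stored_plate but purple is not meant.

How it is judged:
On the way, in this order (a step that is already met when the one before it is completed fails the run):
1. the plate stands fully down in a free slot and is released, with the lid still open (((x of plate in the frame of slot1 between -0.012 and 0.012 m and y of plate in the frame of slot1 between -0.006 and 0.006 m and z of plate in the frame of slot1 below 0.005 m and angle between plate's own z axis and vertical below 0.2 rad and angle between the x axis of plate and the x axis of case, either way round below 0.15 rad) or (x of plate in the frame of slot2 between -0.012 and 0.012 m and y of plate in the frame of slot2 between -0.006 and 0.006 m and z of plate in the frame of slot2 below 0.005 m and angle between plate's own z axis and vertical below 0.2 rad and angle between the x axis of plate and the x axis of case, either way round below 0.15 rad)) and contact force between plate and the fingers below 0.1 N and value of joint lid above 1 rad), for 0.2 s.
2. the lid is fully closed (value of joint lid below 0.03 rad), for 0.2 s.
At the end, for the whole second after the job is handed in: The lid is closed to within 0.03 rad; under it the plate stands at rest in slot1 or slot2 and the stored plate in slot0, each foot within 12 mm along and 6 mm across the slot's centre and less than 5 mm above its floor, upright within 0.2 rad and along the slot within 0.15 rad (((x of plate in the frame of slot1 between -0.012 and 0.012 m and y of plate in the frame of slot1 between -0.006 and 0.006 m and z of plate in the frame of slot1 below 0.005 m and angle between plate's own z axis and vertical below 0.2 rad and angle between the x axis of plate and the x axis of case, either way round below 0.15 rad) or (x of plate in the frame of slot2 between -0.012 and 0.012 m and y of plate in the frame of slot2 between -0.006 and 0.006 m and z of plate in the frame of slot2 below 0.005 m and angle between plate's own z axis and vertical below 0.2 rad and angle between the x axis of plate and the x axis of case, either way round below 0.15 rad)) and x of stored_plate in the frame of slot0 between -0.012 and 0.012 m and y of stored_plate in the frame of slot0 between -0.006 and 0.006 m and z of stored_plate in the frame of slot0 below 0.005 m and angle between stored_plate's own z axis and vertical below 0.2 rad and angle between the x axis of stored_plate and the x axis of case, either way round below 0.15 rad and value of joint lid below 0.03 rad and velocity of joint lid between -0.05 and 0.05 rad/s and linear speed of each of plate, stored_plate below 0.02 m/s); the robot touches nothing.
It fails at once if a plate is dropped or thrown (moves faster than 0.5 m/s while not held) ((linear speed of plate above 0.5 m/s and contact force between plate and the fingers below 0.1 N) or (linear speed of stored_plate above 0.5 m/s and contact force between stored_plate and the fingers below 0.1 N)).
It fails at once if the lid is slammed (comes down the last 0.5 rad faster than 2.5 rad/s) (value of joint lid below 0.5 rad and velocity of joint lid below -2.5 rad/s).
It fails at once if the amber reagent bottle is shifted more than 30 mm or tipped (distance of reagent from where it was at the start of the episode above 0.03 m or angle between reagent's own z axis and vertical above 0.4 rad).
It fails at once if the beaker is shifted more than 30 mm or tipped (distance of beaker from where it was at the start of the episode above 0.03 m or angle between beaker's own z axis and vertical above 0.4 rad).
It fails at once if the rubber bulb is shifted more than 30 mm or tipped (distance of bulb from where it was at the start of the episode above 0.03 m or angle between bulb's own z axis and vertical above 0.4 rad).
It also fails if it takes over 64 s, if anything falls off the work surface, if the arm or the gripper's body presses on something with over 40 N, if the wrist force passes 120 N, or if a joint passes its speed limit or range.

## Robot

A 7-joint arm with a two-finger parallel gripper is mounted at the origin on the work surface. World frame = base frame: x ahead of the robot, y to its left, z up, the work surface at z = 0. Lengths are in m, angles in rad, forces in N, time in s.
With the tool pointing down it reaches from about 0.4 to 0.9 m from the base axis. Payload 5.5 kg.
Tool frame: the origin (TCP) lies between the finger pads; the fingertips stand 25 mm ahead of it and the grasp point (between the pads) lies 6 mm ahead of it; z points along the fingers, y is the line along which they close (so a half turn about z gives the same grasp; the last joint's range is limited). The gripper opens to 85 mm and grips with 20 to 120 N. Pads are 22 mm wide; open, the fingers measure 114 mm over their backs; the gripper's body (76 mm by 85 mm) begins 54 mm behind the grasp point. The pads swing forward as they close: fully open they stand 13 mm farther back than shut.
Start: joints at [1.446, 0.501, -0.427, 1.55, 0.221, 1.138, -0.21], TCP at [0.246, -0.602, 0.256] pointing down, gripper open.
Joint ranges: [-2.88, 2.88], [-0.31, 2.03], [-1.54, 1.56], [0.2, 2.42], [-1.41, 4.55], [0.19, 2.02], [-2.57, 2.57]. Speed limits (rad/s): [2.57, 2.57, 3.14, 3.14, 3.14, 3.14, 3.14].

## Interface

Orientations are given as a rotation vector (axis times angle).
In Python, from rig import manip gives the robot as it stands.
- The arm moves only by the tool carry_out, never from a script. Its argument "moves" is a list of rows, each an object with "dp": the shift along the tool's x, y, z in units of 25 mm (1.0 is 25 mm), a list of three; "turn": the turn, a rotation vector about the tool's x, y, z in units of 8 degrees (1.0 is 8 degrees), a list of three; "hand": the opening, from 0 (shut) to 1 (fully open). In form: [{"dp": [x, y, z], "turn": [ax, ay, az], "hand": hand}, ...]. A call has 1 to 12 rows; each row is the pose to reach, as a shift and turn from the pose commanded when the call began, along the tool's axes at that moment; what a row does not reach only later rows make up. A row lasts 1/8 s, in which the tool goes at most 62.5 mm and 10.7 degrees, less where a joint would pass 70% of its speed; a pose out of reach is approached as far as the arm can. A call with a gripper value outside its range is refused whole. The fingers move at their own pace and stop on an object; "newtons" is the grip in N (left out, the last holds). Time passes only in rows, so rows that repeat a pose let the fingers close. It gives the time, the measured TCP pose, the force, the opening and the grip force at its end, in the units of the state.
- manip.get_state(): the state, without advancing time (a new reading comes with each control period).
- manip.capture(name): name is "scene" or "side" or "wrist"; returns (picture, depth): 400x640x3 uint8, red, green, blue; 400x640 float32, m along the optical axis (not along the pixel's ray), 0 where there is no reading.
- manip.calibration(name): a dict with "fx", "fy", "cx", "cy" (pixels), "pose" (4x4, takes a point from camera to world coordinates). Camera axes: x right, y up, looking along -z (the intrinsics and any distortion apply to the point x, -y, -z); pixel columns grow to the right and rows downward; lengths in m; the calibration is good to about 2 mm. The wrist camera is an equidistant fisheye: a pixel r from the principal point sees the ray r / f radians off the axis. A picture is of the moment at which its call begins: read the wrist's pose just before it. calibration takes no time and is no camera call; for the wrist camera it gives the pose at the moment of the call.
- manip.finish_job(): hands the job in; it is judged then, once.
The state is a dict: "time": time; "joints": joint angles; "qvel": joint speeds; "effort": joint torques, N m; "ee_pos": TCP position; "ee_rot": TCP orientation; "wrist_force": force on the tool from outside, world axes, zero at the start; "wrist_torque": the same for the moment, N m; "gripper_width": finger opening in m; "grasp_force": force on a finger pad.
Only numpy, scipy, OpenCV 4.12 (cv2) and the standard library are available. Lean on these libraries where they do the work, as an engineer would, in place of code of your own. Each camera call takes 0.05 s, during which the arm holds its last target. There are 200 camera calls.

## Working session

There is one attempt and no reset: what is moved stays moved. The work goes in short steps, Python scripts to look and compute and a tool call to move; the robot and the scene stay as the last step left them, time stands still between calls to the robot, and variables do not carry over. Pictures are saved under pics/ and viewed, at most 10 in all, crops included, and the job is handed in when it is done.

Besides the shell and the picture viewer there is one more tool, called as name(argument=value, ...) on one line, values as JSON. carry_out: Moves the arm, as the interface text tells. Its arguments: {"type":"object","properties":{"moves":{"type":"array"},"newtons":{"type":"number"}},"required":["moves"]}

```bash
mkdir -p pics
cat > h.py <<'E'
import numpy as np, cv2
from rig import manip
from scipy.spatial.transform import Rotation as R
def cloud(name):
    im,d=manip.capture(name); c=manip.calibration(name)
    v,u=np.mgrid[0:400,0:640]
    P=np.stack([(u-c['cx'])/c['fx']*d,-(v-c['cy'])/c['fy']*d,-d],-1)
    T=np.array(c['pose']); W=P@T[:3,:3].T+T[:3,3]; W[d==0]=np.nan
    return im,d,W
def save(n,im): cv2.imwrite(n,im[...,::-1])
E
python3 - <<'E'
from h import *
s=manip.get_state(); print(s)
for n in('scene','side'):
    im,d,W=cloud(n); save(f'pics/{n}0.png',im); np.savez(n+'0.npz',im=im,W=W); print(manip.calibration(n))
E
```

```text
{'time': 0.0, 'joints': array([ 1.44619222,  0.50189724, -0.42673774,  1.55142686,  0.22077849,
        1.13828742, -0.21027343]), 'qvel': array([ 9.13908892e-04, -1.80144065e-03, -7.35143733e-04, -7.09670767e-04,
        2.63383415e-03, -1.24523563e-03,  3.60934005e-06]), 'effort': array([-8.12666003e-04, -5.69524956e+01, -5.81663132e+00, -2.80948824e+01,
        1.06508905e-02,  1.18513266e-02,  4.20098729e-05]), 'ee_pos': array([ 0.24549611, -0.60117151,  0.25523322]), 'ee_rot': array([-3.08079983e+00, -6.05007884e-01,  4.75206202e-04]), 'wrist_force': array([ 0.15694891, -0.18869194, -0.79018346]), 'wrist_torque': array([ 0.014208  , -0.02157634, -0.01331386]), 'grasp_force': 0.0, 'gripper_width': 0.08531276873998259}
{'fx': 407.8789750538355, 'fy': 407.8789750538355, 'cx': 317.74347398854417, 'cy': 195.38192198999684, 'pose': array([[-0.09254123, -0.65308767,  0.75160669,  1.43809091],
       [ 0.99565683, -0.06841062,  0.0631463 ,  0.0993402 ],
       [ 0.01017781,  0.75418597,  0.65658201,  0.81706936],
       [ 0.        ,  0.        ,  0.        ,  1.        ]])}
{'fx': 389.443770359227, 'fy': 389.443770359227, 'cx': 315.0597484559851, 'cy': 199.86843191045972, 'pose': array([[-0.77653181,  0.5418524 , -0.32154986,  0.28632331],
       [-0.63005425, -0.6722093 ,  0.38880112,  0.39091394],
       [-0.00547599,  0.50451029,  0.86338831,  0.87484508],
       [ 0.        ,  0.        ,  0.        ,  1.        ]])}
```

View pics/scene0.png

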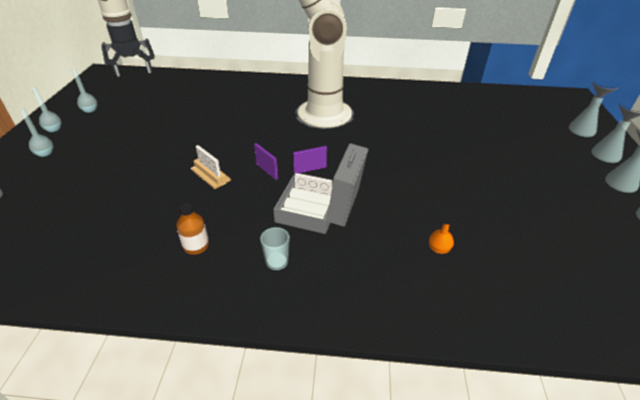

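View pics/side0.png

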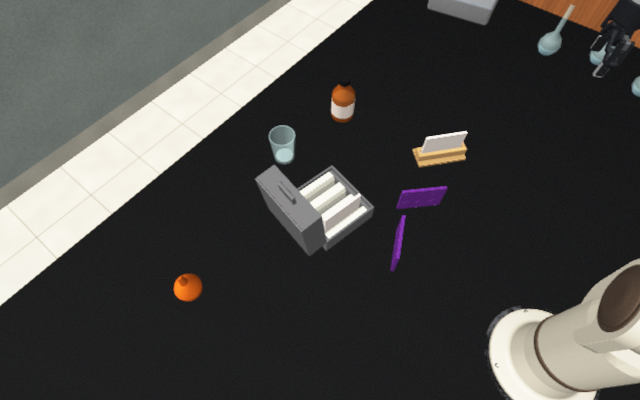

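Scene: the white plate is in the wooden stand at (207,160). The case is at (305,205) with its lid up at (350,180), and the stored plate is at (313,185), on the robot's side. The two purple plates, at (266,160) and (310,159), are distractors. The bottle is at (192,232), the beaker at (275,248) and the bulb at (441,240). Side: the white plate is at (445,143) and the case at (335,205).

Run:
```python
from h import *
def rect(P): 
    (c,s,a)=cv2.minAreaRect((P[:,:2]*1000).astype(np.float32)); return np.round(c,1),np.round(s,1),round(a,1)
out=[]
for n,box in (('scene',(140,220,185,240)),('side',(125,175,405,475))):
    z=np.load(n+'0.npz'); im=z['im'].astype(int); W=z['W']
    v0,v1,u0,u1=box; I=im[v0:v1,u0:u1].reshape(-1,3); P=W[v0:v1,u0:u1].reshape(-1,3)
    hi=np.nan_to_num(P[:,2])>.036
    white=hi&(I.min(1)>120)&(I.max(1)-I.min(1)<40); wood=(np.nan_to_num(P[:,2])>.004)&(I[:,0]-I[:,2]>50)
    for k,m in(('plate',white),('stand',wood)): print(n,k,m.sum(),np.nanmin(P[m],0).round(3),np.nanmax(P[m],0).round(3),rect(P[m]))
    T=white&(P[:,2]>.084); print('top',T.sum(),P[T].mean(0).round(4), rect(P[T]) if T.sum()>4 else '')
    # everything in case neighbourhood
    g=im; v0,v1,u0,u1=(140,235,270,372) if n=='scene' else (160,255,250,380)
    P=W[v0:v1,u0:u1].reshape(-1,3); I=im[v0:v1,u0:u1].reshape(-1,3)
    grey=(I.max(1)-I.min(1)<25)&(I.max(1)>40)&(P[:,2]>.004)
    for lo,hi in((.044,.053),(.06,.1),(.1,.15),(.15,.25)):
        m=grey&(P[:,2]>lo)&(P[:,2]<hi); print(n,lo,m.sum(),np.nanmin(P[m],0).round(3),np.nanmax(P[m],0).round(3),rect(P[m]))
    for k,c in (('reagent',(175,255,175,210) if n=='scene' else (80,122,328,358)),('beaker',(228,270,260,290) if n=='scene' else (126,164,269,297)),('bulb',(225,255,427,456)if n=='scene' else (273,302,172,204))):
        P=W[c[0]:c[1],c[2]:c[3]].reshape(-1,3); P=P[np.nan_to_num(P[:,2])>.015]; print(k,P.min(0).round(3),P.max(0).round(3))
    pur=(im[...,2]>90)&(im[...,2]-im[...,1]>70)&(im[...,0]>60)&(W[...,2]>.01)
    nn,l=cv2.connectedComponents(pur.astype(np.uint8))
    for i in range(1,nn):
        P=W[l==i]
        if len(P)>60: print('purple',P.min(0).round(3),P.max(0).round(3))
a=np.load('side0.npz')['im']; b=np.load('scene0.npz')['im']
A=cv2.resize(a[120:260,250:480],None,fx=3.4,fy=3.4,interpolation=2)[:,:780]
save('pics/crop1.png',A)
```

```text
scene plate 293 [ 0.405 -0.376  0.036] [ 0.479 -0.288  0.091] (array([ 441.2, -331.4]), array([113.4,  11.7]), 50.1)
scene stand 523 [ 0.395 -0.399  0.004] [ 0.755 -0.256  0.128] (array([ 560.5, -290.5]), array([375.9, 113.3]), 18.9)
top 68 [ 0.4442 -0.3287  0.0872] (array([ 440.9, -331.3]), array([111.,  11.]), 50.0)
scene 0.044 373 [ 0.471 -0.09   0.044] [0.671 0.137 0.053] (array([571.6,  24.1]), array([202.4, 165.5]), 77.6)
scene 0.06 676 [ 0.509 -0.078  0.06 ] [0.758 0.143 0.1  ] (array([633.4,  32.4]), array([188.2, 265.3]), 82.2)
scene 0.1 364 [0.517 0.061 0.1  ] [0.675 0.147 0.15 ] (array([603. , 125.7]), array([ 54.8, 168.3]), 59.6)
scene 0.15 1146 [0.508 0.067 0.15 ] [0.675 0.153 0.224] (array([591.6, 111.8]), array([ 54.9, 165.5]), 76.7)
reagent [ 0.462 -0.33   0.015] [ 0.775 -0.25   0.142]
beaker [ 0.737 -0.096  0.015] [ 0.806 -0.027  0.093]
bulb [0.664 0.33  0.015] [0.717 0.388 0.093]
purple [ 0.363 -0.196  0.012] [ 0.442 -0.116  0.082]
purple [ 0.351 -0.066  0.01 ] [0.408 0.033 0.083]
side plate 560 [ 0.4   -0.372  0.036] [ 0.476 -0.286  0.091] (array([ 437.4, -329.8]),
[... 220 characters left out ...]
 10.6]), 49.2)
side 0.044 511 [ 0.47  -0.089  0.044] [0.666 0.139 0.053] (array([568.7,  24.5]), array([204.1, 161.5]), 78.2)
side 0.06 593 [ 0.502 -0.047  0.06 ] [0.669 0.145 0.1  ] (array([541.9,  77.7]), array([225.2, 133.4]), 45.0)
side 0.1 407 [0.503 0.096 0.1  ] [0.67 0.15 0.15] (array([583.7, 131. ]), array([168.3,  52.8]), 6.2)
side 0.15 2193 [0.504 0.073 0.15 ] [0.672 0.155 0.224] (array([588.7, 113.7]), array([ 54.7, 162.4]), 79.1)
reagent [ 0.702 -0.311  0.015] [ 0.765 -0.249  0.142]
beaker [ 0.734 -0.094  0.015] [ 0.803 -0.026  0.094]
bulb [0.65  0.331 0.016] [0.706 0.391 0.096]
purple [ 0.358 -0.196  0.01 ] [ 0.437 -0.114  0.082]
purple [ 0.348 -0.065  0.01 ] [0.401 0.035 0.084]
```

View pics/crop1.png

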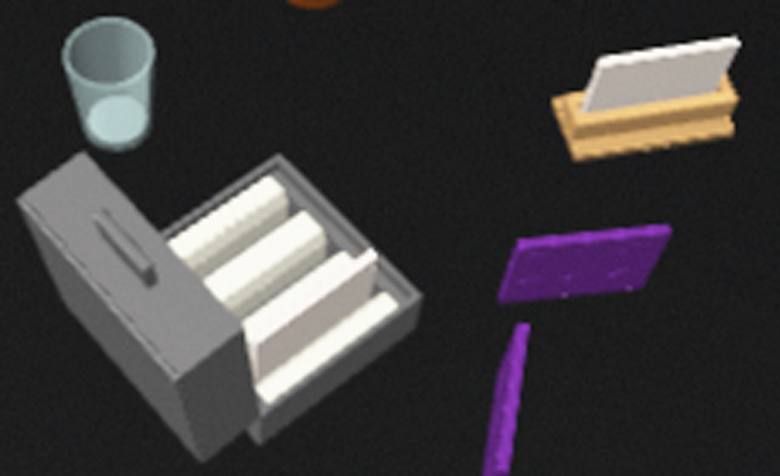

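Crop: the white plate in the wooden stand, at (660,70), is the target. Both purple plates, at (585,262) and (507,400), are ruled out by colour. The stored plate is at (310,310), and the two slots beyond it are free.

Run:
```python
from h import *
from scipy.optimize import least_squares
def pca(P):
    c=(P.min(0)+P.max(0))/2; u=np.linalg.svd(P-P.mean(0),full_matrices=False)[2][0]; return u*np.sign(u[1])
for n in('scene','side'):
    z=np.load(n+'0.npz'); im=z['im'].astype(int); W=z['W']
    near=(abs(W[...,0]-.439)<.06)&(abs(W[...,1]+.33)<.07)&(im.min(-1)>110)&(im.max(-1)-im.min(-1)<40)
    P=W[near&(W[...,2]>.083)][:,:2]; u=pca(P); a=np.degrees(np.arctan2(u[1],u[0])); v=np.array([-u[1],u[0]])
    s=P@u;t=P@v; c=u*(s.min()+s.max())/2+v*np.median(t); print(n,'plate top',c.round(4),'ang',a.round(1),np.ptp(s).round(4),np.ptp(t).round(4))
    # case rim
    m=(abs(W[...,2]-.05)<.0025)&(W[...,0]>.46)&(W[...,0]<.69)&(W[...,1]>-.1)&(W[...,1]<.1)
    P=W[m][:,:2]
    def f(p,full=False):
        u=np.array([np.cos(p[2]),np.sin(p[2])]);v=np.array([-u[1],u[0]]); q=P-p[:2]; X=q@u;Y=q@v
        d=np.maximum(abs(X)-72.5e-3,abs(Y)-77.5e-3)
        out=np.hypot(np.maximum(abs(X)-72.5e-3,0),np.maximum(abs(Y)-77.5e-3,0)); d=np.where(d>0,out,d)
        return np.maximum(abs(d)-.002,0)
    best=min((least_squares(f,[.575+dx,.02+dy,np.radians(90+da)],loss='soft_l1',f_scale=.002) for dx in(-.015,0,.015) for dy in(-.02,0,.02) for da in(-15,0,15)),key=lambda r:r.cost)
    p=best.x; print('case',p[:2].round(4),np.degrees(p[2]).round(2),best.cost, m.sum(),np.mean(f(p)<.002))
    u=np.array([np.cos(p[2]),np.sin(p[2])]);v=np.array([-u[1],u[0]])
    L=np.stack([(W[...,:2]-p[:2])@u,(W[...,:2]-p[:2])@v,W[...,2]],-1)
    st=(abs(L[...,0])<.06)&(abs(L[...,1]-.045)<.02)&(L[...,2]>.080)&(L[...,2]<.09)
    print('stored top case-frame',L[st].min(0).round(4),L[st].max(0).round(4),np.median(L[st],0).round(4))
    # insert profile: along y, at x in -40..20
    for y in np.arange(-.076,.03,.004):
        k=(abs(L[...,0]+.02)<.02)&(abs(L[...,1]-y)<.002); 
        if k.any(): print(int(y*1000),(np.median(L[k][:,2])*1000).round(0),end='; ')
    print()
    ld=(abs(L[...,1])<.085)&(L[...,0]>.03)&(L[...,0]<.2)&(L[...,2]>.06)
    Q=L[ld]; 
    # outer face: dominant plane at far +x side
    r=Q[:,[0,2]]; print('lid',Q.min(0).round(3),Q.max(0).round(3))
    for zz in np.arange(.06,.235,.015):
        k=abs(Q[:,2]-zz)<.006
        if k.any(): print(round(zz,3),Q[k,0].min().round(3),Q[k,0].max().round(3),end='; ')
    print()
```

```text
scene plate top [ 0.4422 -0.3324] ang 49.9 0.111 0.0111
case [0.5755 0.0035] 168.66 0.0022512735136761956 219 0.5525114155251142
stored top case-frame [0.047  0.0266 0.0802] [0.0574 0.061  0.0876] [0.0514 0.0435 0.0837]
-76 -1.0; -72 -0.0; -67 0.0; -63 -749.0; -59 38.0; -55 37.0; -51 38.0; -47 37.0; -43 35.0; -39 38.0; -35 35.0; -31 37.0; -27 37.0; -23 36.0; -19 37.0; -15 36.0; -11 36.0; -7 36.0; -3 36.0; 0 36.0; 4 38.0; 8 37.0; 12 34.0; 16 36.0; 20 36.0; 24 36.0; 28 38.0; 
lid [ 0.044 -0.085  0.06 ] [0.199 0.084 0.198]
0.06 0.046 0.199; 0.075 0.044 0.199; 0.09 0.046 0.057; 0.195 0.044 0.058; 
side plate top [ 0.4363 -0.3297] ang 49.3 0.1104 0.0108
case [ 0.5647 -0.0007] 78.04 0.0014232436990051433 345 0.9072463768115943
stored top case-frame [-0.0557  0.0412  0.0801] [0.0553 0.0505 0.089 ] [0.0007 0.0465 0.0844]
-76 47.0; -72 39.0; -67 39.0; -63 39.0; -59 39.0; -55 37.0; -51 22.0; -47 11.0; -39 28.0; -35 33.0; -31 39.0; -27 39.0; -23 39.0; -19 39.0; -15 39.0; -11 37.0; -7 28.0; -3 12.0; 8 33.0; 12 37.0; 16 39.0; 20 38.0; 24 40.0; 
lid [ 0.03  -0.081  0.06 ] [0.143 0.081 0.224]
0.06 0.03 0.129; 0.075 0.031 0.131; 0.09 0.03 0.133; 0.105 0.082 0.134; 0.12 0.085 0.136; 0.135 0.085 0.137; 0.15 0.087 0.139; 0.165 0.088 0.14; 0.18 0.091 0.142; 0.195 0.091 0.143; 0.21 0.113 0.121; 0.225 0.113 0.122;
```

```bash
cat >> h.py <<'E'
def go(x,y,z,yaw=None,tool=None):
    """dp/turn (move units) to TCP x,y,z, tool pointing down, tool x axis at yaw deg (mod 180)"""
    s=manip.get_state(); R0=R.from_rotvec(s['ee_rot']); X=R0.as_matrix()[:,0]; y0=np.degrees(np.arctan2(X[1],X[0]))
    if yaw is None: yaw=y0
    yw=y0+(yaw-y0+90)%180-90
    Rt=tool or R.from_euler('z',yw,degrees=True)*R.from_euler('x',180,degrees=True)
    dp=R0.inv().apply(np.array([x,y,z])-s['ee_pos'])/.025; t=(R0.inv()*Rt).as_rotvec()*180/np.pi/8
    print('yaw',y0.round(1),'->',round(yw,1),'pos',s['ee_pos'].round(4),'dp',dp.round(2),'turn',t.round(2),'t',s['time'])
    return dp,t
E
python3 - <<'E'
from h import *
go(.4393,-.331,.20,49.6)
E
```

```text
yaw 22.2 -> 49.6 pos [ 0.2455 -0.6012  0.2554] dp [11.26 -7.07  2.23] turn [-0.01 -0.   -3.42] t 0.1
```

carry_out(moves=[{"dp": [2, -1.25, 0.4], "turn": [0, 0, -0.6], "hand": 1}, {"dp": [4, -2.5, 0.8], "turn": [0, 0, -1.2], "hand": 1}, {"dp": [6, -3.75, 1.2], "turn": [0, 0, -1.8], "hand": 1}, {"dp": [8, -5, 1.6], "turn": [0, 0, -2.4], "hand": 1}, {"dp": [10, -6.25, 2], "turn": [0, 0, -3], "hand": 1}, {"dp": [11.26, -7.07, 2.23], "turn": [0, 0, -3.42], "hand": 1}, {"dp": [11.26, -7.07, 2.23], "turn": [0, 0, -3.42], "hand": 1}, {"dp": [11.26, -7.07, 2.23], "turn": [0, 0, -3.42], "hand": 1}, {"dp": [11.26, -7.07, 2.23], "turn": [0, 0, -3.42], "hand": 1}, {"dp": [11.26, -7.07, 2.23], "turn": [0, 0, -3.42], "hand": 1}])

```text
time: 1.35
ee_pos: [0.4388, -0.3328, 0.2006]
ee_rot: [2.853, 1.314, -0.0]
wrist_force: [-0.5, -0.3, 0.3]
gripper_width: 0.0856
grasp_force: 0.0
```

Run:
```python
from h import *
go(.4393,-.331,.078,49.6)
c=manip.calibration('wrist'); print(c); s=manip.get_state(); print(s['joints'].round(2))
im,d=manip.capture('wrist'); save('pics/w1.png',im); np.savez('w1.npz',im=im,d=d,pose=c['pose'])
```

```text
yaw 49.4 -> 49.6 pos [ 0.4388 -0.3328  0.2006] dp [ 0.07 -0.03  4.9 ] turn [ 0.    0.   -0.02] t 1.35
{'fx': 309.70691628693146, 'fy': 309.70691628693146, 'cx': 319.21729881793823, 'cy': 201.67413409115807, 'pose': array([[ 7.60038499e-01,  6.21608370e-01,  1.89590383e-01,
         4.87297975e-01],
       [-6.49878045e-01,  7.27011630e-01,  2.21613663e-01,
        -2.76328600e-01],
       [-7.75057502e-05, -2.91645543e-01,  9.56526461e-01,
         3.17177086e-01],
       [ 0.00000000e+00,  0.00000000e+00,  0.00000000e+00,
         1.00000000e+00]])}
[ 1.1   0.42 -0.62  1.85  0.3   0.96 -0.36]
```

View pics/w1.png

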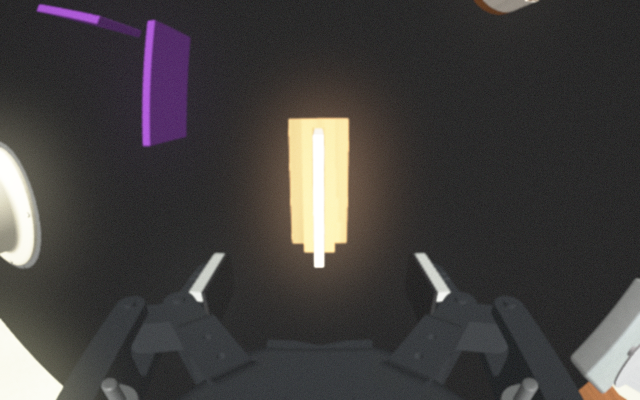

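Wrist: the plate's top edge runs straight from (319,128) to (319,267), centred between the fingers. I'll measure it against the tool.

```bash
cat >> h.py <<'E'
def wrist():
    c=manip.calibration('wrist'); im,d=manip.capture('wrist'); return im,d,wcloud(d,c)
def wcloud(d,c):
    v,u=np.mgrid[0:400,0:640]; dx=u-c['cx']; dy=v-c['cy']; r=np.hypot(dx,dy)+1e-9; th=r/c['fx']; t=np.tan(np.minimum(th,1.5))*d
    P=np.stack([dx/r*t,-dy/r*t,-d],-1); T=np.array(c['pose']); W=P@T[:3,:3].T+T[:3,3]; W[(d==0)|(th>1.4)]=np.nan
    return W
E
python3 - <<'E'
from h import *
z=np.load('w1.npz'); c=manip.calibration('wrist'); c['pose']=z['pose']; W=wcloud(z['d'],c); im=z['im'].astype(int)
m=np.zeros((400,640),bool); m[120:275,300:340]=1
P=W[m&(abs(W[...,2]-.088)<.006)]; print(len(P),P.mean(0).round(4))
q=P[:,:2]; u=np.linalg.svd(q-q.mean(0),full_matrices=False)[2][0]; u*=np.sign(u[1]); v=np.array([-u[1],u[0]])
s=q@u;t=q@v; print(np.degrees(np.arctan2(u[1],u[0])),np.ptp(s),np.ptp(t),(u*(s.min()+s.max())/2+v*np.median(t)).round(4),np.percentile(P[:,2],[5,50,95]))
E
```

```text
1217 [ 0.4416 -0.3283  0.0869]
49.882864453261774 0.10896730938323869 0.008780099162199795 [ 0.4394 -0.3309] [0.08573283 0.08691429 0.0879755 ]
```

carry_out(moves=[{"dp": [0.07, -0.03, 1], "turn": [0, 0, -0.05], "hand": 1}, {"dp": [0.07, -0.03, 2], "turn": [0, 0, -0.05], "hand": 0.8}, {"dp": [0.07, -0.03, 3], "turn": [0, 0, -0.05], "hand": 0.6}, {"dp": [0.07, -0.03, 4], "turn": [0, 0, -0.05], "hand": 0.5}, {"dp": [0.07, -0.03, 4.9], "turn": [0, 0, -0.05], "hand": 0.5}, {"dp": [0.07, -0.03, 4.9], "turn": [0, 0, -0.05], "hand": 0.4}, {"dp": [0.07, -0.03, 4.9], "turn": [0, 0, -0.05], "hand": 0.3}, {"dp": [0.07, -0.03, 4.9], "turn": [0, 0, -0.05], "hand": 0}, {"dp": [0.07, -0.03, 4.9], "turn": [0, 0, -0.05], "hand": 0}, {"dp": [0.07, -0.03, 4.9], "turn": [0, 0, -0.05], "hand": 0}, {"dp": [0.07, -0.03, 4.9], "turn": [0, 0, -0.05], "hand": 0}], newtons=60)

```text
time: 2.78
ee_pos: [0.4409, -0.3305, 0.0793]
ee_rot: [2.846, 1.326, 0.001]
wrist_force: [-0.6, -0.4, 7.3]
gripper_width: 0.0075
grasp_force: 59.5
```

carry_out(moves=[{"dp": [0, 0, -0.3], "turn": [0, 0, 0], "hand": 0}, {"dp": [0, 0, -0.8], "turn": [0, 0, 0], "hand": 0}, {"dp": [0, 0, -1.5], "turn": [0, 0, 0], "hand": 0}, {"dp": [0, 0, -2.5], "turn": [0, 0, 0], "hand": 0}, {"dp": [0, 0, -3.5], "turn": [0, 0, 0], "hand": 0}, {"dp": [0, 0, -4.4], "turn": [0, 0, 0], "hand": 0}, {"dp": [0, 0, -4.4], "turn": [0, 0, 0], "hand": 0}, {"dp": [0, 0, -4.4], "turn": [0, 0, 0], "hand": 0}])

```text
time: 3.78
ee_pos: [0.4396, -0.3297, 0.1878]
ee_rot: [-2.847, -1.327, 0.001]
wrist_force: [-0.6, 0.1, -1.9]
gripper_width: 0.0073
grasp_force: 58.5
```

Run:
```python
from h import *
a=np.radians(78.5); y=np.array([-np.sin(a),np.cos(a)]); c=np.array([.5677,-.0019]); p=c-.045*y; print(p)
go(p[0],p[1],.190,78.5); s=manip.get_state(); print(s['gripper_width'],s['grasp_force'],s['wrist_force'])
```

```text
[ 0.61179661 -0.01087156]
yaw 50.0 -> 78.5 pos [ 0.4396 -0.3297  0.1878] dp [14.2  -2.93 -0.09] turn [-0.    0.   -3.57] t 3.775
0.007255757594596743 58.53484869003296 [-0.58733954  0.12299947 -1.85472639]
```

carry_out(moves=[{"dp": [1, -0.2, 0], "turn": [0, 0, -0.2], "hand": 0}, {"dp": [2.5, -0.5, 0], "turn": [0, 0, -0.6], "hand": 0}, {"dp": [4.2, -0.9, 0], "turn": [0, 0, -1.0], "hand": 0}, {"dp": [6, -1.25, 0], "turn": [0, 0, -1.5], "hand": 0}, {"dp": [7.8, -1.6, 0], "turn": [0, 0, -2], "hand": 0}, {"dp": [9.6, -2, 0], "turn": [0, 0, -2.4], "hand": 0}, {"dp": [11.2, -2.3, 0], "turn": [0, 0, -2.8], "hand": 0}, {"dp": [12.6, -2.6, 0], "turn": [0, 0, -3.2], "hand": 0}, {"dp": [13.6, -2.8, -0.05], "turn": [0, 0, -3.45], "hand": 0}, {"dp": [14.2, -2.93, -0.09], "turn": [0, 0, -3.57], "hand": 0}, {"dp": [14.2, -2.93, -0.09], "turn": [0, 0, -3.57], "hand": 0}, {"dp": [14.2, -2.93, -0.09], "turn": [0, 0, -3.57], "hand": 0}])

```text
time: 5.28
ee_pos: [0.6117, -0.0121, 0.1898]
ee_rot: [-2.433, -1.987, 0.002]
wrist_force: [-0.6, 0.6, -1.0]
gripper_width: 0.0072
grasp_force: 58.5
```

```bash
cat > meas.py <<'E'
from h import *
from scipy.optimize import least_squares
s=manip.get_state(); print(s['ee_pos'].round(4),s['gripper_width'],s['grasp_force'])
im,d,W=wrist(); np.savez('w2.npz',im=im,W=W)
save('pics/w2.png',im)
def fit(W):
    m=(abs(W[...,2]-.05)<.003)&(W[...,0]>.45)&(W[...,0]<.69)&(W[...,1]>-.12)&(W[...,1]<.08); P=W[m][:,:2]
    def f(p):
        u=np.array([np.cos(p[2]),np.sin(p[2])]);v=np.array([-u[1],u[0]]); q=P-p[:2]; X=q@u;Y=q@v
        d=np.maximum(abs(X)-72.5e-3,abs(Y)-77.5e-3)
        out=np.hypot(np.maximum(abs(X)-72.5e-3,0),np.maximum(abs(Y)-77.5e-3,0)); d=np.where(d>0,out,d)
        return np.maximum(abs(d)-.002,0)
    r=least_squares(f,[.5677,-.002,np.radians(78.3)],loss='soft_l1',f_scale=.002); return r.x,np.mean(f(r.x)<.002),m.sum()
p,q,n=fit(W); print('wrist case',p[:2].round(4),np.degrees(p[2]).round(2),q,n)
im,d,W=cloud('side'); save('pics/side2.png',im); p,q,n=fit(W); print('side case',p[:2].round(4),np.degrees(p[2]).round(2),q,n)
k=(im.min(-1)>110)&(im.max(-1).astype(int)-im.min(-1)<45)&(W[...,2]>.115)&(W[...,2]<.21)&(W[...,0]>.5)&(W[...,0]<.7)&(abs(W[...,1]+.01)<.08)
u=np.array([np.cos(p[2]),np.sin(p[2])]);v=np.array([-u[1],u[0]]); X=(W[k][:,:2]-p[:2]); print('plate in case frame',k.sum(),np.percentile(X@u,[1,50,99]).round(4),np.percentile(X@v,[1,25,50,75,99]).round(4),np.percentile(W[k][:,2],[1,99]))
A=cv2.resize(im[110:270,240:400],None,fx=2.5,fy=2.5,interpolation=2); B=cv2.resize(cv2.imread('pics/w2.png')[...,::-1],(400,250)); B=np.vstack([B,np.zeros((150,400,3),np.uint8)]); save('pics/c2.png',np.hstack([A,B]))
E
python3 meas.py
```

```text
[ 0.6117 -0.0121  0.1898] 0.007237704271022429 58.50594699382782
wrist case [0.567  0.0033] 82.18 0.5565451532725766 4828
side case [ 0.5649 -0.0008] 77.98 0.8691099476439791 382
plate in case frame 617 [-0.0556  0.0203  0.0517] [-0.0522 -0.0441 -0.0434 -0.0428 -0.0396] [0.1193551  0.20020479]
```

View pics/c2.png

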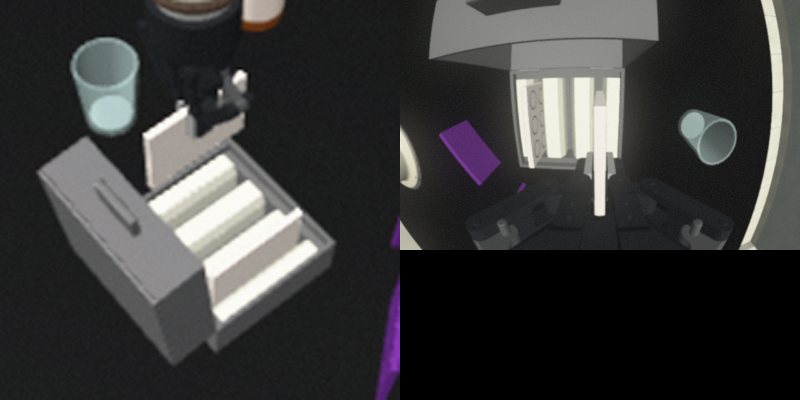

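Side crop: the plate is held level at (195,130), over the far free slot. Wrist: the plate at (600,150) lines up with the rightmost slot. I'll refine with the insert's slot edges.

Run:
```python
from h import *
z=np.load('w2.npz'); W=z['W']; im=z['im'].astype(int)
s=manip.get_state(); X=R.from_rotvec(s['ee_rot']).as_matrix()[:,0]; print('tool yaw',np.degrees(np.arctan2(X[1],X[0])))
white=im.min(-1)>100
m=white&(abs(W[...,2]-.039)<.004)&(abs(W[...,0]-.57)<.1)&(abs(W[...,1])<.1); P=W[m][:,:2]
best=None
for a in np.arange(75,82,.25):
    r=np.radians(a); v=np.array([-np.sin(r),np.cos(r)]); h=np.histogram(P@v,bins=np.arange(-.75,-.4,.001))[0]; sc=(h.astype(float)**2).sum()
    if best is None or sc>best[0]: best=(sc,a,h)
print('angle',best[1]); a=np.radians(best[1]); v=np.array([-np.sin(a),np.cos(a)]);u=np.array([np.cos(a),np.sin(a)])
h=best[2]; e=np.arange(-.75,-.4,.001); tc=s['ee_pos'][:2]
print('insert top hist vs TCP (mm)',[(int(round((e[i]+.0005-tc@v)*1000)),int(h[i])) for i in range(len(h)) if h[i]>15])
print('insert u rel tcp',np.percentile((P-tc)@u,[.5,99.5]).round(4))
m=white&(W[...,2]>.17)&(W[...,2]<.22); Q=W[m][:,:2]-tc; print('plate top rel TCP',m.sum(),np.percentile(Q@u,[1,99]).round(4),np.percentile(Q@v,[2,50,98]).round(4))
m=white&(abs(W[...,2]-.083)<.006)&(abs(W[...,0]-.57)<.1); Q=W[m][:,:2]-tc;print('stored',m.sum(),np.percentile(Q@u,[1,99]).round(4),np.percentile(Q@v,[2,50,98]).round(4))
```

```text
tool yaw 78.41366650870573
angle 77.75
insert top hist vs TCP (mm) [(-27, 135), (-26, 159), (-25, 154), (-24, 150), (-23, 146), (-22, 156), (-21, 151), (-20, 148), (-19, 141), (-18, 145), (-17, 136), (-16, 146), (-15, 137), (-14, 145), (-13, 146), (-12, 143), (-11, 143), (-10, 102), (-9, 66), (-8, 66), (-7, 39), (-1, 17), (6, 16), (12, 20), (13, 18), (14, 120), (15, 128), (16, 147), (17, 186), (18, 153), (19, 131), (20, 137), (21, 144), (22, 138), (23, 154), (24, 182), (25, 160), (26, 148), (27, 142), (28, 147), (29, 149), (30, 160), (31, 165), (32, 153), (33, 150), (34, 153), (35, 151), (36, 136), (37, 106), (38, 43), (39, 22), (40, 21), (41, 22), (42, 20), (43, 25), (44, 23), (45, 31), (46, 19), (47, 26), (48, 21), (49, 25), (50, 20), (51, 21), (52, 23), (53, 26), (54, 26), (55, 20), (56, 19), (57, 30), (58, 74), (59, 178), (60, 194), (61, 151), (62, 159), (63, 151), (64, 161), (65, 155), (66, 153), (67, 150), (68, 153), (69, 150), (70, 157), (71, 157), (72, 150), (73, 152), (74, 158), (75, 143), (76, 148), (77, 158), (78, 143), (79, 150), (80, 145), (81, 107), (82, 79), (83, 33), (84, 23), (85, 17), (86, 25), (87, 19), (88, 83), (89, 249), (90, 59), (91, 22), (92, 21), (93, 20), (94, 19), (95, 16), (97, 17), (103, 16), (104, 30), (105, 17), (106, 18), (107, 21), (108, 19), (110, 18), (111, 24), (112, 16), (113, 21), (114, 21), (115, 22), (116, 66), (117, 131), (118, 130), (119, 128), (120, 139), (121, 131), (122, 158), (123, 189), (124, 34)]
insert u rel tcp [-0.0686  0.0709]
plate top rel TCP 26837 [-0.0185  0.1325] [-0.0285  0.0194  0.1234]
stored 1505 [-0.0529  0.0547] [0.0885 0.0915 0.0966]
```

carry_out(moves=[{"dp": [0.04, -0.09, 0.4], "turn": [0, 0, 0.06], "hand": 0}, {"dp": [0.04, -0.09, 1], "turn": [0, 0, 0.06], "hand": 0}, {"dp": [0.04, -0.09, 1.7], "turn": [0, 0, 0.06], "hand": 0}, {"dp": [0.04, -0.09, 2.3], "turn": [0, 0, 0.06], "hand": 0}, {"dp": [0.04, -0.09, 2.7], "turn": [0, 0, 0.06], "hand": 0}, {"dp": [0.04, -0.09, 3.0], "turn": [0, 0, 0.06], "hand": 0}, {"dp": [0.04, -0.09, 3.2], "turn": [0, 0, 0.06], "hand": 0}, {"dp": [0.04, -0.09, 3.4], "turn": [0, 0, 0.06], "hand": 0}, {"dp": [0.04, -0.09, 3.6], "turn": [0, 0, 0.06], "hand": 0}, {"dp": [0.04, -0.09, 3.6], "turn": [0, 0, 0.06], "hand": 0}])

```text
time: 6.62
ee_pos: [0.6101, -0.0095, 0.1]
ee_rot: [-2.44, -1.978, 0.001]
wrist_force: [-0.5, 0.9, -1.4]
gripper_width: 0.0071
grasp_force: 58.5
```

carry_out(moves=[{"dp": [0, 0, 0.2], "turn": [0, 0, 0], "hand": 0}, {"dp": [0, 0, 0.4], "turn": [0, 0, 0], "hand": 0}, {"dp": [0, 0, 0.55], "turn": [0, 0, 0], "hand": 0}, {"dp": [0, 0, 0.7], "turn": [0, 0, 0], "hand": 0}, {"dp": [0, 0, 0.8], "turn": [0, 0, 0], "hand": 0}, {"dp": [0, 0, 0.9], "turn": [0, 0, 0], "hand": 0}, {"dp": [0, 0, 0.9], "turn": [0, 0, 0], "hand": 0}, {"dp": [0, 0, 0.9], "turn": [0, 0, 0], "hand": 0}])

```text
time: 7.62
ee_pos: [0.6105, -0.0094, 0.078]
ee_rot: [2.44, 1.978, 0.0]
wrist_force: [-0.2, -0.3, -1.9]
gripper_width: 0.007
grasp_force: 58.5
```

Foot at about 6.7 mm, with no contact yet. I'll press a little further.

carry_out(moves=[{"dp": [0, 0, 0.04], "turn": [0, 0, 0], "hand": 0}, {"dp": [0, 0, 0.07], "turn": [0, 0, 0], "hand": 0}, {"dp": [0, 0, 0.1], "turn": [0, 0, 0], "hand": 0}, {"dp": [0, 0, 0.1], "turn": [0, 0, 0], "hand": 0}, {"dp": [0, 0, 0.1], "turn": [0, 0, 0], "hand": 0}])

```text
time: 8.25
ee_pos: [0.6105, -0.0095, 0.0763]
ee_rot: [2.44, 1.978, -0.0]
wrist_force: [-2.7, 0.2, 6.0]
gripper_width: 0.0072
grasp_force: 59.8
```

carry_out(moves=[{"dp": [0, 0, 0], "turn": [0, 0, 0], "hand": 0.1}, {"dp": [0, 0, 0], "turn": [0, 0, 0], "hand": 0.15}, {"dp": [0, 0, 0], "turn": [0, 0, 0], "hand": 0.25}, {"dp": [0, 0, 0], "turn": [0, 0, 0], "hand": 0.35}, {"dp": [0, 0, 0], "turn": [0, 0, 0], "hand": 0.35}, {"dp": [0, 0, -0.6], "turn": [0, 0, 0], "hand": 0.35}, {"dp": [0, 0, -1.5], "turn": [0, 0, 0], "hand": 0.35}, {"dp": [0, 0, -3], "turn": [0, 0, 0], "hand": 0.35}, {"dp": [0, 0, -5], "turn": [0, 0, 0], "hand": 0.35}, {"dp": [0, 0, -7], "turn": [0, 0, 0], "hand": 0.35}, {"dp": [0, 0, -8], "turn": [0, 0, 0], "hand": 0.35}, {"dp": [0, 0, -8], "turn": [0, 0, 0], "hand": 0}])

```text
time: 9.75
ee_pos: [0.6119, -0.0089, 0.2796]
ee_rot: [2.436, 1.976, 0.007]
wrist_force: [-0.4, 0.7, -0.7]
gripper_width: 0.0128
grasp_force: 0.0
```

Run:
```python
from h import *
a=np.radians(78.0); u=np.array([np.cos(a),np.sin(a)]); v=np.array([-u[1],u[0]])
im,d,W=wrist(); L=W[...,:2]
white=im.min(-1)>100
m=white&(abs(W[...,2]-.084)<.006)&(abs(W[...,0]-.57)<.09)&(abs(W[...,1])<.1)
tc=np.array([.6105,-.0095])
for lo,hi in((-.02,.02),(.07,.11)):
    P=W[m]; t=(P[:,:2]-tc)@v; k=(t>lo)&(t<hi); x=(P[k,:2]-tc)@u; print(k.sum(),np.percentile(t[k],[2,50,98]).round(4),np.percentile(x,[1,99]).round(4),np.percentile(P[k,2],[5,50,95]).round(4))
save('pics/w3.png',im); s=manip.get_state(); print(s['ee_pos'],s['joints'].round(2))
# insert ends & lid from wrist
m=white&(abs(W[...,2]-.039)<.004)&(abs(W[...,0]-.57)<.1)&(abs(W[...,1])<.1); x=(W[m][:,:2]-tc)@u; print('insert x',np.percentile(x,[.5,99.5]))
```

```text
715 [-0.0036 -0.0004  0.0029] [-0.0554  0.0523] [0.0828 0.084  0.0852]
828 [0.0865 0.09   0.0947] [-0.0539  0.0526] [0.0797 0.0837 0.085 ]
[ 0.61084292 -0.00926134  0.27738809] [ 0.56  0.49 -0.81  1.63  0.38  1.18 -0.54]
insert x [-0.07106269  0.06849182]
```

View pics/w3.png

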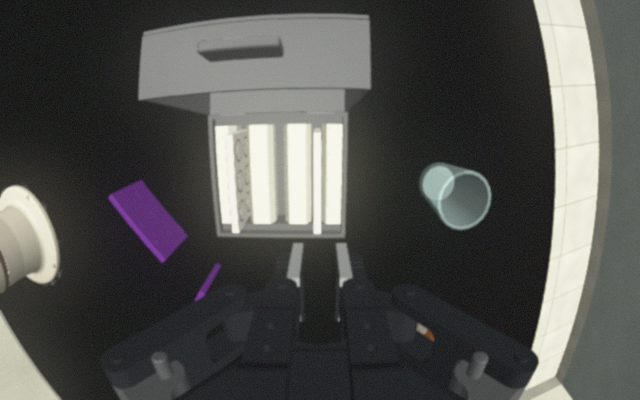

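The new plate's top is at 84 mm, the same as the stored one, and the two are exactly 90 mm apart, so it is seated. The view shows it at (318,180) and the lid's outer side free at (255,60). Next I'll plan the lid push with shut fingers on the outer face.

```bash
cat > lid.py <<'E'
from h import *
a=np.radians(78.0); u=np.array([np.cos(a),np.sin(a)]); C=np.array([.5665,-.001])
def tcp(th,r=.140):
    x=.075-r*np.cos(th)+.052*np.sin(th)+.011; z=.05+r*np.sin(th)+.052*np.cos(th)
    return np.r_[C+u*x,z+.025],x
E
python3 - <<'E'
from lid import *
p=np.r_[C+u*.185,.30]; go(*p,78)
print('rel. to that start, tool x and z units (drop to .2135 first = 3.46):')
for th in [1.8,1.7,1.6,1.5,1.4,1.3,1.2,1.1,1,.9,.8,.7,.6,.5,.4,.3,.2,.15,.1,.05,0,-.02]:
    q,x=tcp(th); print(th,round((x-.185)/.025,2),round((.2135-q[2])/.025,2))
E
```

```text
yaw 78.1 -> 78.0 pos [ 0.6108 -0.0093  0.2774] dp [ 7.36 -1.79 -0.91] turn [0.02 0.   0.01] t 9.8
rel. to that start, tool x and z units (drop to .2135 first = 3.46):
1.8 -0.66 0.56
1.7 -1.18 0.25
1.6 -1.72 0.0
1.5 -2.28 -0.19
1.4 -2.86 -0.33
1.3 -3.45 -0.41
1.2 -4.05 -0.43
1.1 -4.65 -0.39
1 -5.24 -0.3
0.9 -5.81 -0.14
0.8 -6.37 0.07
0.7 -6.9 0.34
0.6 -7.41 0.66
0.5 -7.88 1.03
0.4 -8.31 1.44
0.3 -8.7 1.9
0.2 -9.04 2.39
0.15 -9.19 2.65
0.1 -9.32 2.91
0.05 -9.45 3.18
0 -9.56 3.46
-0.02 -9.6 3.57
```

carry_out(moves=[{"dp": [0, 0, -0.95], "turn": [0, 0, 0], "hand": 0}, {"dp": [0.5, -0.2, -1.2], "turn": [0, 0, 0], "hand": 0}, {"dp": [2, -0.6, -1.2], "turn": [0, 0, 0], "hand": 0}, {"dp": [4, -1.2, -1.2], "turn": [0, 0, 0], "hand": 0}, {"dp": [6, -1.79, -1.2], "turn": [0, 0, 0], "hand": 0}, {"dp": [7.36, -1.79, -1], "turn": [0, 0, 0], "hand": 0}, {"dp": [7.36, -1.79, -0.9], "turn": [0, 0, 0], "hand": 0}, {"dp": [7.36, -1.79, 0.5], "turn": [0, 0, 0], "hand": 0}, {"dp": [7.36, -1.79, 1.8], "turn": [0, 0, 0], "hand": 0}, {"dp": [7.36, -1.79, 2.55], "turn": [0, 0, 0], "hand": 0}, {"dp": [7.36, -1.79, 2.55], "turn": [0, 0, 0], "hand": 0}, {"dp": [7.36, -1.79, 2.55], "turn": [0, 0, 0], "hand": 0}])

```text
time: 11.3
ee_pos: [0.6052, 0.1801, 0.2127]
ee_rot: [2.44, 1.978, 0.002]
wrist_force: [-0.4, 0.6, -0.5]
gripper_width: 0.0
grasp_force: 0.0
```

Run:
```python
from lid import *
p=np.r_[C+u*.185,.2135]; go(*p,78)
```

```text
yaw 78.0 -> 78.0 pos [0.6052 0.1801 0.2127] dp [-0.01 -0.01 -0.03] turn [ 0.01 -0.01  0.01] t 11.3
```

On target. First half of the push, from 1.7 down to about 0.9 rad, at about 0.8 rad/s.

carry_out(moves=[{"dp": [-0.7, 0, 0.1], "turn": [0, 0, 0], "hand": 0}, {"dp": [-1.2, 0, 0.05], "turn": [0, 0, 0], "hand": 0}, {"dp": [-1.7, 0, 0], "turn": [0, 0, 0], "hand": 0}, {"dp": [-2.3, 0, -0.2], "turn": [0, 0, 0], "hand": 0}, {"dp": [-2.9, 0, -0.35], "turn": [0, 0, 0], "hand": 0}, {"dp": [-3.45, 0, -0.43], "turn": [0, 0, 0], "hand": 0}, {"dp": [-4.05, 0, -0.45], "turn": [0, 0, 0], "hand": 0}, {"dp": [-4.65, 0, -0.41], "turn": [0, 0, 0], "hand": 0}, {"dp": [-5.24, 0, -0.32], "turn": [0, 0, 0], "hand": 0}, {"dp": [-5.8, 0, -0.15], "turn": [0, 0, 0], "hand": 0}, {"dp": [-5.8, 0, -0.15], "turn": [0, 0, 0], "hand": 0}])

```text
time: 12.68
ee_pos: [0.5739, 0.0356, 0.2144]
ee_rot: [-2.443, -1.975, 0.004]
wrist_force: [0.5, 0.8, 0.4]
gripper_width: 0.0001
grasp_force: 0.0
```

```bash
cat > ang.py <<'E'
from lid import *
s=manip.get_state(); x=(s['ee_pos'][:2]-C)@u; print('tcp case x',x.round(4),'z',s['ee_pos'][2].round(4),'units from start',((x-.185)/.025).round(2),((.2135-s['ee_pos'][2])/.025).round(2))
im,d,W=cloud('side'); v=np.array([-u[1],u[0]]); O=np.array([-.003,.0012])
X=(W[...,:2]-O*-1*-1-C)@u; Y=(W[...,:2]-O-C)@v; Z=W[...,2]; save('pics/sl.png',im)
g=(im.max(-1).astype(int)-im.min(-1)<25)&(im.max(-1)>40)&(abs(Y)<.075)&(X>-.11)&(X<.14)&(Z>.08)
rx=X-.075; rz=Z-.05
# lid outer face: rotated z=52 ; vote angle
best=max(np.arange(-.1,1.9,.01),key=lambda t:(g&(abs(-np.sin(t)*-rx+np.cos(t)*rz-.052)<.002)&(abs(-np.cos(t)*rx+np.sin(t)*rz-.075)<.07)).sum()); print('lid angle',best)
E
python3 ang.py
```

```text
tcp case x 0.0373 z 0.2144 units from start -5.91 -0.03
lid angle 0.8699999999999996
```

carry_out(moves=[{"dp": [-0.57, 0, 0.22], "turn": [0, 0, 0], "hand": 0}, {"dp": [-1.1, 0, 0.5], "turn": [0, 0, 0], "hand": 0}, {"dp": [-1.6, 0, 0.81], "turn": [0, 0, 0], "hand": 0}, {"dp": [-2.08, 0, 1.18], "turn": [0, 0, 0], "hand": 0}, {"dp": [-2.5, 0, 1.6], "turn": [0, 0, 0], "hand": 0}, {"dp": [-2.9, 0, 2.05], "turn": [0, 0, 0], "hand": 0}, {"dp": [-3.24, 0, 2.54], "turn": [0, 0, 0], "hand": 0}, {"dp": [-3.39, 0, 2.8], "turn": [0, 0, 0], "hand": 0}, {"dp": [-3.52, 0, 3.06], "turn": [0, 0, 0], "hand": 0}, {"dp": [-3.65, 0, 3.33], "turn": [0, 0, 0], "hand": 0}, {"dp": [-3.65, 0, 3.33], "turn": [0, 0, 0], "hand": 0}])

```text
time: 14.1
ee_pos: [0.5554, -0.0513, 0.1315]
ee_rot: [-2.44, -1.978, 0.001]
wrist_force: [0.1, 0.3, -0.5]
gripper_width: -0.0003
grasp_force: 0.0
```

```bash
python3 ang.py
```

```text
tcp case x -0.0515 z 0.1315 units from start -9.46 3.28
lid angle 0.029999999999999943
```

carry_out(moves=[{"dp": [0, 0, 0.07], "turn": [0, 0, 0], "hand": 0}, {"dp": [0, 0, 0.14], "turn": [0, 0, 0], "hand": 0}, {"dp": [0, 0, 0.2], "turn": [0, 0, 0], "hand": 0}, {"dp": [0, 0, 0.24], "turn": [0, 0, 0], "hand": 0}, {"dp": [0, 0, 0.24], "turn": [0, 0, 0], "hand": 0}])

```text
time: 14.78
ee_pos: [0.556, -0.0514, 0.1271]
ee_rot: [2.44, 1.978, -0.0]
wrist_force: [-3.2, -0.0, 9.2]
gripper_width: -0.0001
grasp_force: 4.5
```

carry_out(moves=[{"dp": [0, 0, 0.05], "turn": [0, 0, 0], "hand": 0}, {"dp": [0, 0, 0.05], "turn": [0, 0, 0], "hand": 0}, {"dp": [0, 0, -0.5], "turn": [0, 0, 0], "hand": 0}, {"dp": [0, 0, -1.5], "turn": [0, 0, 0], "hand": 0}, {"dp": [0, 0, -3], "turn": [0, 0, 0], "hand": 0}, {"dp": [0, 0, -5], "turn": [0, 0, 0], "hand": 0}, {"dp": [0, 0, -6], "turn": [0, 0, 0], "hand": 0}, {"dp": [0, 0, -6], "turn": [0, 0, 0], "hand": 0}, {"dp": [0, 0, -6], "turn": [0, 0, 0], "hand": 0}, {"dp": [0, 0, -6], "turn": [0, 0, 0], "hand": 0}])

```text
time: 16.02
ee_pos: [0.5549, -0.0513, 0.2747]
ee_rot: [-2.439, -1.977, 0.002]
wrist_force: [-0.1, 1.0, -0.4]
gripper_width: -0.0001
grasp_force: 0.0
```

```bash
python3 ang.py
python3 - <<'E'
from lid import *
im,d,W=wrist(); v=np.array([-u[1],u[0]]); X=(W[...,:2]-C)@u; Y=(W[...,:2]-C)@v; Z=W[...,2]
m=(abs(X)<.07)&(abs(Y)<.07)&(abs(Z-.1)<.02); A=np.c_[X[m],Y[m],np.ones(m.sum())]; print(m.sum(),np.linalg.lstsq(A,Z[m],rcond=None)[0])
E
```

```text
tcp case x -0.0517 z 0.2747 units from start -9.47 -2.45
lid angle -5.551115123125783e-17
21121 [5.47417650e-04 9.39003249e-05 1.01005047e-01]
```

View pics/sl.png

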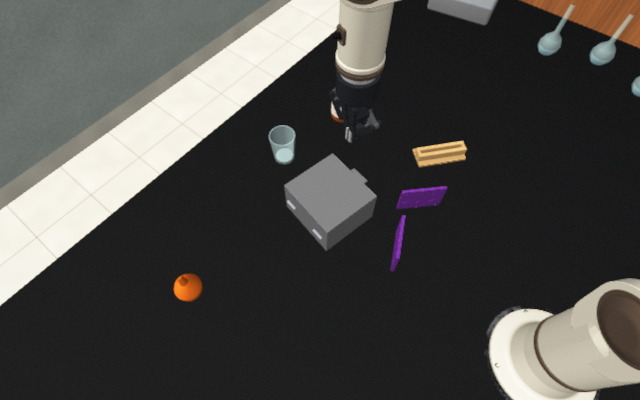

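The lid is flat and closed: its tilt is 0.0005 rad and the closed case is at (330,200). The stand at (440,153) is empty, and the beaker at (283,145) and bulb at (188,287) have not moved. The bottle is mostly hidden behind the gripper.

```bash
python3 -c "
from rig import manip
print(manip.finish_job())"
```

```text
the job is handed in; nothing more can be done
None
```

The spot plate is fully down in slot2 with the lid pushed closed, and the job is handed in; no verdict came back, and the bottle was mostly hidden in the last picture, so I couldn't confirm it hadn't moved.

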